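Set out the nursery nightstand for the night

TASK

Please get the nightstand ready for the night, in this order: stand the orange stacking cup, mouth up, in the middle of the wooden box's lid, then put the blue pacifier clip in that cup, then seat the ceramic rabbit fully home and upright in its grey dock with its red key in the dock's notch, and last stand the steel sippy cup upright on the glass beside the end of the box that has the dark thumb notch, in line with the box and about two fingers' width (some 25 mm) clear of that end. Leave the green cup, the cream jar and the yellow teether as they are.

Things in the scene. Friction and masses are not known exactly. Their poses are not given: they have to be found in the camera images.
- orange_cup: Orange plastic stacking cup, loose, standing mouth up. Round, 48 mm tall, outside diameter 58 mm at the foot widening to 64 mm at the rim, wall and floor 3 mm (mouth 58 mm wide inside). 45 g. Origin at the centre of its underside, z up. Can be gripped across the rim from above.
- clip: Blue plastic pacifier clip with a small white disc on top, loose, lying flat: 42 mm long (its x) by 16 mm wide (its y) by 14 mm high, 20 g. Origin at the centre of its underside. Held across the width; it fits lying down inside the orange cup and may be let fall in from the cup's mouth.
- rabbit: White ceramic rabbit, loose, standing, 109 mm tall, 170 g. Origin: centre of its underside, z up; it looks along -x. Round body 44 mm in diameter, straight from 28 to 64 mm up (grip here, from any side); head and ears within that width, nose out to 25 mm. Round foot 58 mm in diameter, 12 mm high, chamfered below; at its back a red key, 12 mm wide, 11 mm high, reaches to x = +43 mm.
- sippy: Stainless steel sippy cup with a blue lid and an off-centre white spout, loose, standing. Round, 60 mm in diameter, steel to 90 mm, lid to 102 mm, spout top at 117 mm; 180 g. Origin at the centre of its underside, z up.
- box: Wooden box with its sliding lid shut, standing fast on the glass (it does not move, and neither does the lid). 100 mm long (its x) by 75 mm wide (its y), flat lid top at 45 mm. Origin at the centre of its underside; +x points to the end with the dark round thumb notch in the lid.
- dock: Grey round dock for the rabbit, fixed, 82 mm in diameter. Floor 6 mm above the glass inside a rim of 66 mm inner diameter, rim top at 16 mm. One notch in the rim, 23 mm wide with a red tongue, towards the dock's +x. Seated, the rabbit's foot is on the floor inside the rim, key in notch (rabbit +x along dock +x). Origin: centre of its underside.
- green_cup: Green plastic stacking cup, same size as the orange one; a bystander, to be left alone. Origin at the centre of its underside.
- jar: White cream jar with a pink lid, 53 mm in diameter, 42 mm tall; a bystander, to be left alone. Origin at the centre of its underside.
- teether: Yellow plastic teether ring lying flat, 56 mm in outer diameter, 12 mm high; a bystander, to be left alone. Origin at the centre of its underside.
Things that resemble listed ones, but are neither listed nor needed, are in the scene too. What is meant by the clip is not turquoise, and is the smaller of those in its own colour.

How it is judged:
By the outcome, as a careful person would: the job done as asked, in the order asked, and still so for the second after the job is handed in, with the robot touching nothing.
It also fails if it takes over 120 s, if anything falls off the work surface, if the arm or the gripper's body presses on something with over 40 N, if the wrist force passes 120 N, or if a joint passes its speed limit or range.

ROBOT

A 6-joint arm with a two-finger parallel gripper is mounted at the origin on the work surface. World frame = base frame: x ahead of the robot, y to its left, z up, the work surface at z = 0. Lengths are in m, angles in rad, forces in N, time in s.
With the tool pointing down it reaches from about 0.25 to 0.775 m from the base axis. Payload 4 kg.
Tool frame: the origin (TCP) lies at the very end of the fingers, on their centre line; the grasp point (between the pads) lies 19 mm behind it; z points along the fingers, x is the direction in which the jaws open and shut, and the axes are right-handed (so a half turn about z gives the same grasp; the last joint's range is limited). The gripper opens to 94 mm and grips with 3 to 60 N. Pads are 16 mm wide; open, the fingers measure 119 mm over their backs; the gripper's body (75 mm by 177 mm) begins 78 mm behind the grasp point.
Start: joints at [-1.289, 0.087, 1.371, -0, 1.684, -0.103], TCP at [0.206, -0.51, 0.206] pointing down, gripper open.
Joint ranges: [-3.1, 3.1], [-0.76, 2.03], [0.27, 2.55], [-1.08, 4.22], [0.17, 2.65], [-2.57, 2.57]. Speed limits (rad/s): [2.79, 2.79, 3.14, 3.14, 3.14, 3.14].

INTERFACE

Orientations are given as [roll, pitch, yaw] about the fixed x, y, z axes, in that order (R = Rz(yaw) Ry(pitch) Rx(roll)).
In Python, from rig import r gives the robot as it stands.
- The arm moves only by the shell command python3 -m handwheel 'ROWS' [OPENING] [FORCE]. ROWS is JSON, a list of rows, each a list of 2 entries, a list of its own where there are three numbers: the shift along the tool's x, y, z in m, then the turn about the tool's z in degrees. A call has 1 to 8 rows; each row shifts and turns the commanded pose from where the row before left it, along the tool's axes as they then stand; what a row does not reach is not made up. A row lasts 1/12 s, in which the tool goes at most 41.7 mm and 7.16 degrees, less where a joint would pass 70% of its speed; a pose out of reach is approached as far as the arm can. A call with a gripper value outside its range is refused whole. OPENING is the closure, from -1 (fully open) to 1 (shut), set as the call begins (- or left out, the last holds). The fingers move at their own pace and stop on an object; FORCE is the grip in N (left out, the last holds). Time passes only in rows, so rows that do not move let the fingers close. It gives the time, the measured TCP pose, the force and the opening at its end, in the units of the state.
- r.read_state(): the state, without advancing time (a new reading comes with each control period).
- r.get_image(name): name is "scene" or "top" or "wrist"; returns a dict with "frame" (384x512x3 uint8, red, green, blue), "fov_y" (degrees; the focal length in pixels is half the picture's height over the tangent of half this angle, whatever the lens; pixels are square), "cx", "cy" (the principal point, pixels), "k1" (the pictures are not rectified: a ray, as slopes to the right and down, at radius r is drawn at 1 + k1 r^2 times it, then the intrinsics apply), "R" (3x3) and "t" (3): a world point X has camera coordinates R X + t; the wrist camera has in their place "tool_from_camera" (4x4, takes a point from camera to tool coordinates, whose origin is the TCP and whose axes are the tool frame's). Camera axes: x right, y down, z forward; pixel columns grow to the right and rows downward; lengths in m; the calibration is good to about 2 mm. A picture is of the moment at which its call begins: read the wrist's pose just before it. There is no depth.
- r.close_job(): hands the job in, once; it reports no verdict.
The state is a dict: "t": time; "joint_pos": joint angles; "qd": joint speeds; "joint_torque": joint torques, N m; "tcp_pos": TCP position; "tcp_rot": TCP orientation; "force": force on the tool from outside, world axes, zero at the start; "moment": the same for the moment, N m; "gripper_width": opening from 0.0 (shut) to 1.0 (fully open).
Only numpy, scipy, OpenCV 4.12 (cv2) and the standard library are available. Lean on these libraries where they do the work, as an engineer would, in place of code of your own. Each camera call takes 0.05 s, during which the arm holds its last target. There are 200 camera calls.

## Working session

There is one attempt and no reset: what is moved stays moved. The work goes in short steps, Python scripts to look and compute and a shell command to move; the robot and the scene stay as the last step left them, time stands still between calls to the robot, and variables do not carry over. Pictures are saved under pics/ and viewed, about 12 in all and at most 16, crops included, and the job is handed in when it is done.

```bash
mkdir -p pics; ls
cat > h.py <<'E'
import numpy as np, cv2
from rig import r
from scipy.spatial.transform import Rotation as Ro
def tool():
    s=r.read_state(); return Ro.from_euler('xyz',s['tcp_rot']).as_matrix(), np.array(s['tcp_pos'])
def shot(name,fn=None):
    Rt,p=tool(); d=r.get_image(name); f=d['frame']
    d['f']=f.shape[0]/2/np.tan(np.radians(d['fov_y'])/2)
    if 'R' in d: R=np.array(d['R']); t=np.array(d['t'])
    else:
        T=np.array(d['tool_from_camera']); Rw=Rt@T[:3,:3]; c=Rt@T[:3,3]+p; R=Rw.T; t=-R@c
    d['R'],d['t']=R,t
    if fn: cv2.imwrite('pics/'+fn,f[:,:,::-1])
    return d
def ray(d,u,v):
    K=np.array([[d['f'],0,d['cx']],[0,d['f'],d['cy']],[0,0,1.]])
    q=cv2.undistortPoints(np.array([[[u,v]]],float),K,np.array([d['k1'],0,0,0.]))[0,0]
    return -d['R'].T@d['t'], d['R'].T@np.array([q[0],q[1],1])
def onz(d,u,v,z):
    c,w=ray(d,u,v); return c+w*(z-c[2])/w[2]
def pix(d,X):
    x=d['R']@np.array(X)+d['t']; a=x[:2]/x[2]; a=a*(1+d['k1']*(a@a)); return a*d['f']+[d['cx'],d['cy']]
def totool(X):   # world point -> tool coords
    Rt,p=tool(); return Rt.T@(np.array(X)-p)
E
python3 - <<'E'
from h import *
import pickle
print(r.read_state())
for n in('scene','top','wrist'):
    d=shot(n,n+'0.png'); print(n,d['f'],d['cx'],d['cy'],d['k1'],-d['R'].T@d['t'],d['R'][2])
    pickle.dump(d,open(n+'0.pkl','wb'))
a=[cv2.imread('pics/%s0.png'%n) for n in('scene','top')]
E
```

```text
pics
{'t': 0.0, 'joint_pos': array([-1.28912098e+00,  8.79258109e-02,  1.37224184e+00,  1.75666671e-05,
        1.68358357e+00, -1.03118387e-01]), 'qd': array([-0.00087666,  0.00029525,  0.00095546,  0.00079164,  0.00102184,
       -0.00235273]), 'joint_torque': array([ 1.52933291e-03, -3.40178847e+01, -3.02423680e+01,  7.21168472e-02,
        3.30829492e-02, -1.59690576e-04]), 'tcp_pos': array([ 0.20629264, -0.50926042,  0.20432642]), 'tcp_rot': array([-3.14135309e+00,  2.14530974e-03, -1.18600038e+00]), 'force': array([ 0.35483571, -0.51294182, -0.26521801]), 'moment': array([-0.05602852, -0.02748978, -0.05737743]), 'gripper_width': 0.9971190589655277}
scene 367.6201817441612 255.11008246231268 190.14019739465942 -0.012363327324430953 [1.08579467 0.12375741 0.83116085] [-0.54804928 -0.07886496 -0.83271983]
top 487.67472974699245 248.6347052181702 194.08642470733793 -0.18333576978933505 [0.40009883 0.04684169 1.69948819] [ 0.09265219  0.00220537 -0.99569609]
wrist 325.9876955445691 253.71648557162933 192.44878419338286 -0.0913495852089763 [ 0.27366551 -0.48267701  0.38227284] [-0.23499477 -0.0921285  -0.96762069]
```

View pics/scene0.png

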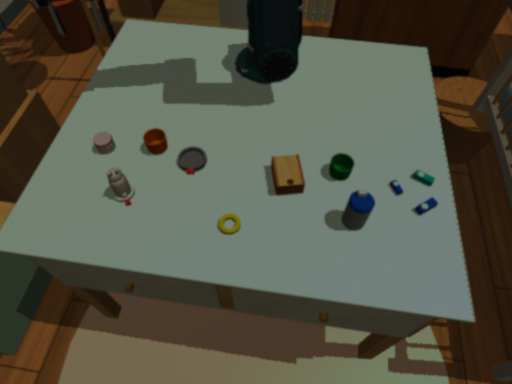

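View pics/top0.png

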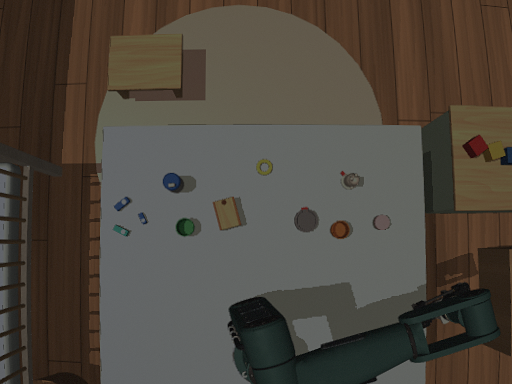

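Top/scene: the candidates for the clip are small blue (top 142,218 / scene 397,187), large blue (123,203 / 426,206) and turquoise (121,230 / 423,177). The small blue one is the clip. Orange cup is at top (340,229), rabbit (350,181), dock (305,219), box (228,213) with its notch end near scene (291,182), sippy (173,183).

Run:
```python
from h import *
import pickle
T=pickle.load(open('top0.pkl','rb'));S=pickle.load(open('scene0.pkl','rb'))
P={'orange':((340,230),(155,141),.03),'rabbit key':((342,173),(128,203),.008),'rabbit':((350,182),(122,192),.0),'dock':((305,219),(192,159),.016),'docktongue':((305,211),(190,171),.01),
'box':((228,213),(288,172),.045),'sippy':((173,183),(360,203),.1),'clip':((142,218),(397,187),.01),'green':((186,227),(341,167),.03),'jar':((382,222),(104,142),.04),'teether':((264,167),(229,224),.01)}
for k,(a,b,z) in P.items(): print(k,onz(T,*a,z).round(3),onz(S,*b,z).round(3))
t=T['frame'][140:260,95:215];s=S['frame'][140:240,330:450]
a=cv2.resize(t,(400,400),interpolation=2);b=cv2.resize(s,(400,333),interpolation=2)
c=np.zeros((400,800,3),np.uint8);c[:,:400]=a;c[:333,400:]=b
c=np.clip(c.astype(float)*2,0,255).astype(np.uint8)
cv2.imwrite('pics/crop1.png',c[:,:,::-1])
```

```text
orange [ 0.43  -0.263  0.03 ] [ 0.435 -0.262  0.03 ]
rabbit key [ 0.631 -0.278  0.008] [ 0.635 -0.278  0.008]
rabbit [ 0.6   -0.308  0.   ] [ 0.6  -0.31  0.  ]
dock [ 0.469 -0.144  0.016] [ 0.472 -0.145  0.016]
docktongue [ 0.498 -0.145  0.01 ] [ 0.51  -0.142  0.01 ]
box [0.49  0.121 0.045] [0.498 0.127 0.045]
sippy [0.587 0.301 0.1  ] [0.603 0.303 0.1  ]
clip [0.475 0.424 0.01 ] [0.477 0.424 0.01 ]
green [0.443 0.266 0.03 ] [0.447 0.269 0.03 ]
jar [ 0.456 -0.409  0.04 ] [ 0.469 -0.398  0.04 ]
teether [ 0.652 -0.004  0.01 ] [ 0.657 -0.004  0.01 ]
```

View pics/crop1.png

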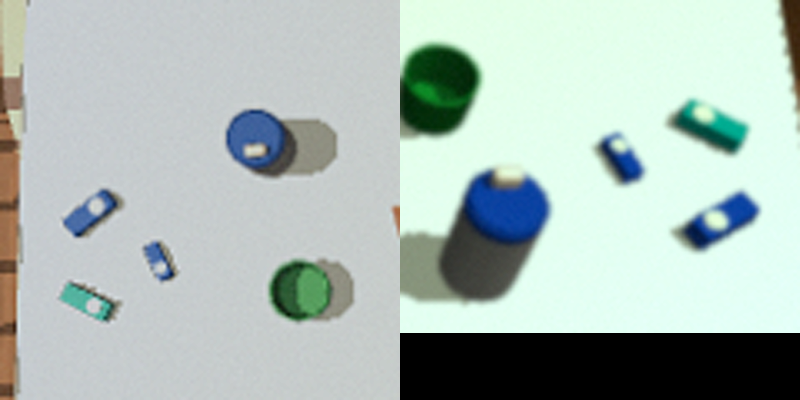

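The small blue clip stands out (crop 159,261); its neighbours are the larger blue and the turquoise one. Next: box geometry, and the move to above the orange cup.

```bash
cat >> h.py <<'E'
def go(X,yaw=None):
    """print tool-frame shift to X (after turning) and turn deg (mod half turn choice left to caller)"""
    s=r.read_state(); y0=s['tcp_rot'][2]; out=0
    if yaw is not None:
        out=-np.degrees((yaw-y0+np.pi/2)%np.pi-np.pi/2)
    Rt,p=tool(); Rn=Rt@Ro.from_euler('z',out,degrees=True).as_matrix()
    print('turn',round(out,1),'shift mm after turn',(1000*Rn.T@(np.array(X)-p)).round(1),'j6',s['joint_pos'][5].round(2),'tcp',p.round(4),'yaw',round(y0,3))
E
python3 - <<'E'
from h import *
import pickle
for n,w in(('top',(205,185,250,240)),('scene',(260,145,312,200))):
    d=pickle.load(open(n+'0.pkl','rb')); x0,y0,x1,y1=w
    hsv=cv2.cvtColor(d['frame'],cv2.COLOR_RGB2HSV)[y0:y1,x0:x1]
    m=((hsv[...,0]>8)&(hsv[...,0]<28)&(hsv[...,1]>70)).astype(np.uint8)
    n_,L,st,ce=cv2.connectedComponentsWithStats(m); i=1+st[1:,4].argmax()
    c,_=cv2.findContours((L==i).astype(np.uint8),0,1); c=max(c,key=cv2.contourArea)
    W=np.array([onz(d,*(q[0]+[x0,y0]),.045)[:2] for q in c],np.float32)
    print(n,cv2.minAreaRect(W*1000),st[i])
go([.433,-.262,.15])
E
```

```text
top ((489.0923156738281, 125.33484649658203), (100.01554107666016, 75.03018188476562), 14.142420768737793) [  8  12  28  33 641]
scene ((502.749755859375, 125.35904693603516), (124.88788604736328, 79.78730010986328), 14.791868209838867) [  11   10   34   40 1113]
turn 0 shift mm after turn [-144.1 -303.    54.9] j6 -0.1 tcp [ 0.2063 -0.5094  0.2046] yaw -1.186
```

```bash
python3 -m handwheel '[[[-0.018,-0.036,0],0],[[-0.018,-0.036,0],0],[[-0.018,-0.036,0],0],[[-0.018,-0.036,0],0],[[-0.018,-0.036,0],0],[[-0.018,-0.036,0.01],0],[[-0.018,-0.036,0.02],0],[[-0.010,-0.036,0.02],0]]' -1 30 && python3 -m handwheel '[[[-0.008,-0.015,0],0],[[0,0,0],0],[[0,0,0],0]]'
cat >> h.py <<'E'
def blob(d,f,win=None):
    h=cv2.cvtColor(d['frame'],cv2.COLOR_RGB2HSV); m=f(h[...,0].astype(int),h[...,1].astype(int),h[...,2].astype(int)).astype(np.uint8)
    if win: k=np.zeros_like(m); k[win[1]:win[3],win[0]:win[2]]=1; m=m*k
    n,L,st,ce=cv2.connectedComponentsWithStats(m); i=1+st[1:,4].argmax()
    c,_=cv2.findContours((L==i).astype(np.uint8),0,1); return max(c,key=cv2.contourArea),st[i]
E
python3 - <<'E'
from h import *
d=shot('wrist','w1.png')
print(r.read_state()['tcp_pos'],pix(d,[.433,-.262,.048]))
c,st=blob(d,lambda h,s,v:((h<14)|(h>176))&(s>130)&(v>40)); print(st)
for z in(.048,):
    W=np.array([onz(d,*q[0],z)[:2] for q in c],np.float32)*1000; print(cv2.minEnclosingCircle(W), cv2.fitEllipse(W))
E
```

```text
t: 0.82
tcp_pos: [0.421, -0.2764, 0.1579]
tcp_rot: [-3.14, -0.002, -1.186]
force: [0.6, -0.3, 0.5]
gripper_width: 1.0
t: 1.07
tcp_pos: [0.4309, -0.2646, 0.1568]
tcp_rot: [3.14, 0.0, -1.184]
force: [0.1, -0.8, -0.3]
gripper_width: 1.001
[ 0.43063827 -0.26552194  0.15741057] [252.05630445 186.64218551]
[ 217  151   69   70 3656]
((432.8871765136719, -261.0244445800781), 32.24559020996094) ((432.60235595703125, -261.6363220214844), (60.636741638183594, 63.32158660888672), 97.03111267089844)
```

View pics/w1.png

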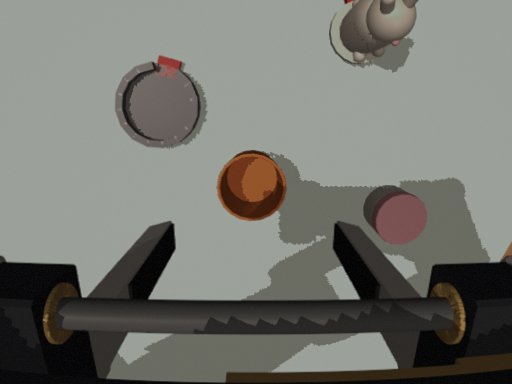

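Wrist view: orange cup at (252,187), dock at (162,104) with tongue at (169,62), rabbit at upper right, and the jar at (399,217). The cup diameter comes out at 63–64 mm, matching the description.

Run:
```python
from h import *
go([.4327,-.2615,.020])
d=shot('wrist')
c,st=blob(d,lambda h,s,v:(v<125)&(s<90),(100,50,215,155)); print(st)
W=np.array([onz(d,*q[0],.016)[:2] for q in c],np.float32)*1000; print(cv2.minEnclosingCircle(W),cv2.fitEllipse(W))
c,st=blob(d,lambda h,s,v:((h<8)|(h>172))&(s>110),(120,40,215,100)); print(st, c.reshape(-1,2).mean(0))
W=np.array([onz(d,*q[0],.006)[:2] for q in c]);print(W.mean(0),W.min(0),W.max(0))
```

```text
turn 0 shift mm after turn [ -3.   -3.5 137.4] j6 0.52 tcp [ 0.4306 -0.2655  0.1574] yaw -1.185
[ 114   61   92   87 5870]
((467.1300354003906, -153.0775909423828), 45.14961242675781) ((464.9742431640625, -153.0649871826172), (78.06072998046875, 89.3666763305664), 15.076435089111328)
[154  56  26  22 316] [165.38383838  66.72727273]
[ 0.50226219 -0.14420135] [ 0.49358659 -0.15612297] [ 0.51207332 -0.13353758]
```

```bash
python3 -m handwheel '[[[-0.003,-0.0035,0.03],0],[[0,0,0.03],0],[[0,0,0.03],0],[[0,0,0.025],0],[[0,0,0.015],0],[[0,0,0.007],0],[[0,0,0],0],[[0,0,0],0]]' -1 20 && python3 -m handwheel '[[[0,0,0],0],[[0,0,0],0],[[0,0,0],0],[[0,0,0],0],[[0,0,0],0],[[0,0,0],0],[[0,0,0],0],[[0,0,0],0]]' 1 15; python3 -m handwheel '[[[0,0,0],0],[[0,0,0],0],[[0,0,-0.02],0],[[0,0,-0.03],0],[[0,0,-0.03],0],[[0,0,-0.03],0],[[0,0,-0.03],0],[[0,0,0],0]]'
python3 -c "
from h import *
d=shot('wrist','w2.png'); go([.489,.125,.16],np.radians(14.2)-np.pi/2)"
```

```text
t: 1.83
tcp_pos: [0.433, -0.2624, 0.0213]
tcp_rot: [-3.141, -0.001, -1.188]
force: [0.3, -0.2, -0.8]
gripper_width: 1.0
t: 2.5
tcp_pos: [0.4332, -0.2612, 0.0208]
tcp_rot: [-3.141, -0.001, -1.186]
force: [1.1, 0.9, 3.0]
gripper_width: 0.659
t: 3.17
tcp_pos: [0.4358, -0.2632, 0.167]
tcp_rot: [-3.135, -0.011, -1.186]
force: [0.8, -0.2, 1.2]
gripper_width: 0.659
turn 7.8 shift mm after turn [-362.3 -147.7    2.3] j6 0.53 tcp [ 0.4347 -0.2624  0.1638] yaw -1.186
```

View pics/w2.png

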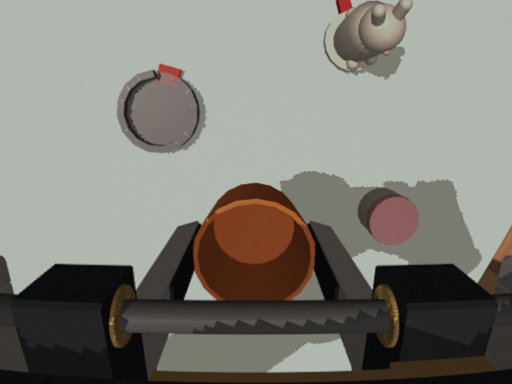

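```bash
python3 -m handwheel '[[[0,0,0],3.9],[[0,0,0],3.9],[[-0.03,-0.012,0],0],[[-0.03,-0.012,0],0],[[-0.03,-0.012,0],0],[[-0.03,-0.012,0],0],[[-0.03,-0.012,0],0],[[-0.03,-0.012,0],0]]' && python3 -m handwheel '[[[-0.03,-0.012,0],0],[[-0.03,-0.012,0],0],[[-0.03,-0.012,0],0],[[-0.03,-0.012,0],0],[[-0.03,-0.013,0],0],[[-0.03,-0.013,0],0],[[0,0,0],0],[[0,0,0],0]]'
python3 - <<'E'
from h import *
d=shot('wrist','w3.png'); go([.489,.125,.16],np.radians(14.2)-np.pi/2)
# predicted lid corners
a=np.radians(14.2);R=np.array([[np.cos(a),-np.sin(a)],[np.sin(a),np.cos(a)]])
for q in((50,37.5),(50,-37.5),(-50,37.5),(-50,-37.5),(0,0)): print(q,pix(d,[*(R@np.array(q)/1000+[.489,.125]),.045]).round())
E
```

```text
t: 3.88
tcp_pos: [0.4571, -0.0671, 0.1577]
tcp_rot: [3.138, 0.002, -1.323]
force: [0.1, 0.2, -0.7]
gripper_width: 0.661
t: 4.55
tcp_pos: [0.4846, 0.1249, 0.1576]
tcp_rot: [3.137, 0.0, -1.319]
force: [-0.3, -0.6, -0.4]
gripper_width: 0.66
turn 0.1 shift mm after turn [-0.1 -4.4 -2. ] j6 1.46 tcp [0.4847 0.1238 0.158 ] yaw -1.321
(50, 37.5) [212. 128.]
(50, -37.5) [298. 129.]
(-50, 37.5) [215. 234.]
(-50, -37.5) [294. 235.]
(0, 0) [255. 184.]
```

View pics/w3.png

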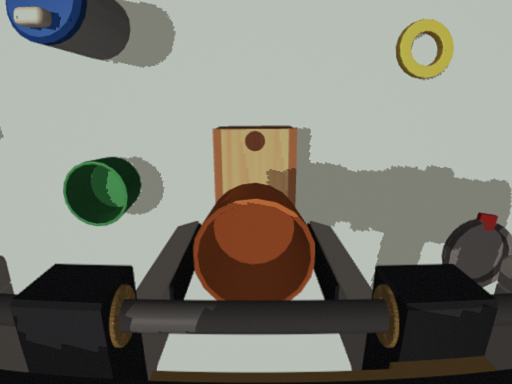

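```bash
python3 -m handwheel '[[[0,-0.0045,0.02],0],[[0,0,0.025],0],[[0,0,0.02],0],[[0,0,0.012],0],[[0,0,0.008],0],[[0,0,0.003],0],[[0,0,0],0],[[0,0,0],0]]' && python3 -c "
from h import *
go([.489,.125,.066]); print(r.read_state()['force'],r.read_state()['tcp_rot'])"
```

```text
t: 5.27
tcp_pos: [0.4909, 0.1246, 0.0732]
tcp_rot: [-3.14, -0.0, -1.323]
force: [0.1, -0.3, -0.9]
gripper_width: 0.657
turn 0 shift mm after turn [-0.9  1.8  7.2] j6 1.46 tcp [0.4909 0.1246 0.0732] yaw -1.323
[ 0.06765192 -0.33970472 -0.90732401] [-3.13982782e+00 -3.64278730e-04 -1.32269330e+00]
```

```bash
for i in 1 2; do python3 -m handwheel '[[[0,0,0.001],0],[[0,0,0.001],0],[[0,0,0],0],[[0,0,0],0]]'; done; python3 -m handwheel '[[[0,0,0.001],0],[[0,0,0],0],[[0,0,0],0]]'
```

```text
t: 5.6
tcp_pos: [0.4905, 0.125, 0.0707]
tcp_rot: [-3.141, -0.0, -1.322]
force: [0.2, -0.8, -0.4]
gripper_width: 0.66
t: 5.93
tcp_pos: [0.4901, 0.1249, 0.0681]
tcp_rot: [3.141, -0.0, -1.322]
force: [-0.1, 0.5, -1.4]
gripper_width: 0.661
t: 6.18
tcp_pos: [0.4901, 0.1249, 0.0671]
tcp_rot: [3.141, -0.0, -1.322]
force: [0.7, 0.4, 0.1]
gripper_width: 0.659
```

```bash
python3 -m handwheel '[[[0,0,0.001],0],[[0,0,0],0],[[0,0,0],0]]'; python3 -m handwheel '[[[0,0,0.001],0],[[0,0,0],0],[[0,0,0],0]]'
```

```text
t: 6.43
tcp_pos: [0.4901, 0.1249, 0.0661]
tcp_rot: [3.141, -0.0, -1.322]
force: [-0.7, -0.7, 0.1]
gripper_width: 0.658
t: 6.68
tcp_pos: [0.4904, 0.1249, 0.0658]
tcp_rot: [-3.141, -0.0, -1.322]
force: [-1.6, -0.6, 2.6]
gripper_width: 0.664
```

```bash
python3 -m handwheel '[[[0,0,0],0],[[0,0,0],0],[[0,0,0],0],[[0,0,0],0],[[0,0,-0.015],0],[[0,0,-0.03],0],[[0,0,-0.03],0],[[0,0,-0.03],0]]' -1 20; python3 -m handwheel '[[[0,0,-0.02],0],[[0,0,0],0],[[0,0,0],0]]'
python3 - <<'E'
from h import *
d=shot('wrist','w4.png')
c,st=blob(d,lambda h,s,v:((h<9)|(h>176))&(s>150)&(v>40),(150,130,360,290)); print(st)
W=np.array([onz(d,*q[0],.093)[:2] for q in c],np.float32)*1000; print(cv2.minEnclosingCircle(W), cv2.fitEllipse(W))
c,st=blob(d,lambda h,s,v:(h>12)&(h<28)&(s>70),(150,100,360,290)); W=np.array([onz(d,*q[0],.045)[:2] for q in c],np.float32)*1000;print(st,cv2.minAreaRect(W))
go([.476,.424,.13])
E
```

```text
t: 7.35
tcp_pos: [0.4897, 0.1248, 0.1708]
tcp_rot: [3.14, 0.0, -1.322]
force: [0.3, 0.9, 0.4]
gripper_width: 0.999
t: 7.6
tcp_pos: [0.4909, 0.125, 0.1913]
tcp_rot: [-3.139, -0.0, -1.322]
force: [0.5, -0.7, -1.1]
gripper_width: 0.998
[255 138   6   7  17]
((535.8577880859375, 132.57701110839844), 3.0361111164093018) ((535.7035522460938, 133.1570281982422), (3.2155916690826416, 5.650426387786865), 139.51519775390625)
[ 218  132   66   74 1717] ((501.5178527832031, 130.9229736328125), (75.38482666015625, 65.9118881225586), 12.952458381652832)
turn 0 shift mm after turn [-293.4  -60.2   59.3] j6 1.46 tcp [0.4899 0.1248 0.1894] yaw -1.322
```

View pics/w4.png

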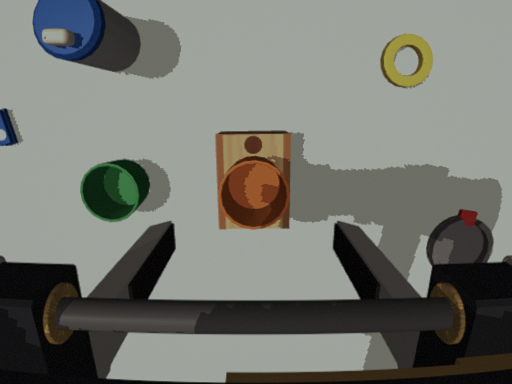

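Orange cup stands on the lid at (254,193), notch at (253,145). On to the clip.

```bash
python3 -m handwheel '[[[-0.037,-0.0075,0],0],[[-0.037,-0.0075,0],0],[[-0.037,-0.0075,0],0],[[-0.037,-0.0075,0],0],[[-0.037,-0.0075,0],0],[[-0.037,-0.0075,0],0],[[-0.037,-0.0075,0.01],0],[[-0.034,-0.0075,0.02],0]]' && python3 -m handwheel '[[[0,0,0.01],0],[[0,0,0],0],[[0,0,0],0]]'
python3 - <<'E'
from h import *
import cv2
im=cv2.imread('pics/w4.png')
print('cup centre pix->',)
d=shot('wrist','w5.png')
c,st=blob(d,lambda h,s,v:(h>100)&(h<130)&(s>120)&(v>35),(190,130,330,250)); print(st)
p0=pix(d,[.476,.424,.01]); print(p0)
W=np.array([onz(d,*q[0],.010)[:2] for q in c],np.float32)*1000; b=cv2.minAreaRect(W); print(b)
E
```

```text
t: 8.32
tcp_pos: [0.476, 0.4262, 0.16]
tcp_rot: [-3.14, 0.001, -1.321]
force: [0.9, 0.3, 0.7]
gripper_width: 1.001
t: 8.57
tcp_pos: [0.475, 0.4223, 0.1469]
tcp_rot: [3.136, -0.003, -1.322]
force: [0.3, -0.2, -0.2]
gripper_width: 1.004
cup centre pix->
[241 161  21  31 386]
[251.79183462 180.81891401]
((480.6479797363281, 426.2557373046875), (28.640117645263672, 15.127012252807617), 26.9669246673584)
```

View pics/w5.png

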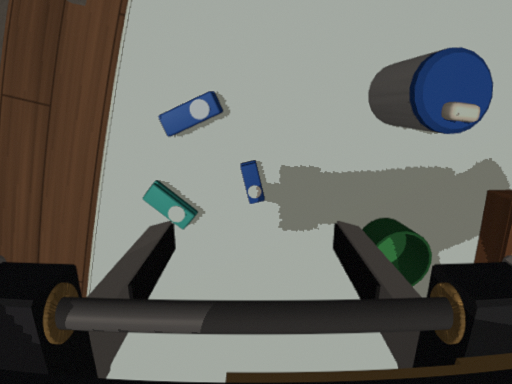

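Run:
```python
from h import *
d=shot('wrist')
h=cv2.cvtColor(d['frame'],cv2.COLOR_RGB2HSV).astype(int)[150:215,230:275]
m=(h[...,0]>100)&(h[...,0]<130)&(h[...,1]>120)
w=(h[...,2]>190)
vu=np.argwhere(m|(w&False)); 
n,L,st,ce=cv2.connectedComponentsWithStats(m.astype(np.uint8)); i=1+st[1:,4].argmax()
blue=np.argwhere(L==i)[:,::-1]+[230,150]
# add white disc blobs: take hull of blue pixels of all comps near
allb=np.argwhere(m)[:,::-1]+[230,150]
W=np.array([onz(d,*q,.012)[:2] for q in allb],np.float32)*1000; b=cv2.minAreaRect(W); print(len(allb),b)
a,e=onz(d,247,161,.012),onz(d,258,203,.012); print(a,e,np.linalg.norm(a-e),(a+e)/2,np.degrees(np.arctan2(*(a-e)[[1,0]])))
yl=np.arctan2(*(a-e)[[1,0]])
mid=(a+e)/2
go([mid[0],mid[1],.006],yl+np.pi/2)
```

```text
454 ((475.5028381347656, 423.4134216308594), (41.006378173828125, 14.94270133972168), 27.545475006103516)
[0.49537855 0.43365508 0.012     ] [0.4566915  0.41263715 0.012     ] 0.044027733198730476 [0.47603503 0.42314611 0.012     ] 28.51438393158799
turn -14.4 shift mm after turn [-1.100e+00  1.000e-01  1.444e+02] j6 1.96 tcp [0.4766 0.4223 0.1504] yaw -1.324
```

```bash
python3 -m handwheel '[[[0,0,0],-7],[[0,0,0],-7],[[-0.001,0,0.03],0],[[0,0,0.03],0],[[0,0,0.03],0],[[0,0,0.025],0],[[0,0,0],0],[[0,0,0],0]]' 0.15 20; python3 -c "
from h import *
go([.4755,.4234,.004],np.radians(27.5)-np.pi/2)"
```

```text
t: 9.33
tcp_pos: [0.4758, 0.423, 0.0351]
tcp_rot: [3.14, -0.0, -1.08]
force: [0.1, 0.8, 1.2]
gripper_width: 0.472
turn 0.6 shift mm after turn [-0.5 -0.  31.1] j6 1.72 tcp [0.4758 0.423  0.0351] yaw -1.08
```

```bash
python3 -m handwheel '[[[0,0,0.015],0],[[0,0,0.008],0],[[0,0,0.005],0],[[0,0,0.002],0],[[0,0,0],0],[[0,0,0],0]]'; python3 -m handwheel '[[[0,0,0],0],[[0,0,0],0],[[0,0,0],0],[[0,0,0],0],[[0,0,0],0],[[0,0,0],0]]' 1 15;  python3 -m handwheel '[[[0,0,-0.01],0],[[0,0,-0.03],0],[[0,0,-0.03],0],[[0,0,-0.03],0],[[0,0,-0.03],0],[[0,0,-0.03],0],[[0,0,-0.01],0],[[0,0,0],0]]'
python3 - <<'E'
from h import *
d=shot('wrist','w6.png'); go([.490,.125,.17])
s=shot('scene');t=shot('top')
E
```

```text
t: 9.83
tcp_pos: [0.4762, 0.4248, 0.0062]
tcp_rot: [-3.14, 0.0, -1.078]
force: [0.7, -0.0, 0.1]
gripper_width: 0.429
t: 10.33
tcp_pos: [0.4759, 0.4246, 0.0054]
tcp_rot: [-3.141, -0.0, -1.078]
force: [0.3, -0.0, 1.7]
gripper_width: 0.167
t: 11.0
tcp_pos: [0.4774, 0.4258, 0.1801]
tcp_rot: [-3.133, 0.001, -1.078]
force: [0.2, 0.4, -0.4]
gripper_width: 0.168
turn 0 shift mm after turn [270.7 129.9   6.2] j6 1.72 tcp [0.4763 0.425  0.1767] yaw -1.078
```

View pics/w6.png

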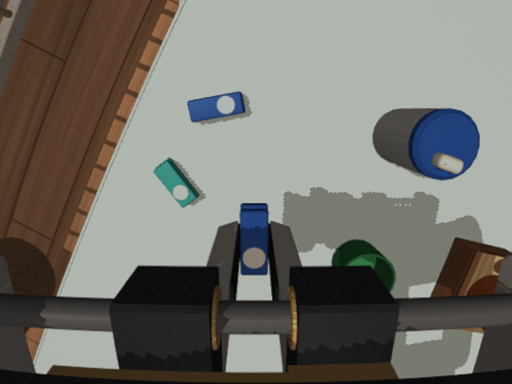

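```bash
python3 -m handwheel '[[[0.034,0.016,0],0],[[0.034,0.016,0],0],[[0.034,0.016,0],0],[[0.034,0.016,0],0],[[0.034,0.016,0],0],[[0.034,0.016,0],0],[[0.034,0.016,0],0],[[0.033,0.018,0],0]]' && python3 -m handwheel '[[[0,0,0],0],[[0,0,0],0],[[0,0,0],0]]'
python3 - <<'E'
from h import *
d=shot('wrist','w7.png'); go([.490,.125,.075])
c,st=blob(d,lambda h,s,v:((h<13)|(h>176))&(s>150)&(v>40),(150,130,360,290)); print(st)
W=np.array([onz(d,*q[0],.093)[:2] for q in c],np.float32)*1000; print(cv2.minEnclosingCircle(W))
print(pix(d,[.49,.125,.093]))
E
```

```text
t: 11.82
tcp_pos: [0.4879, 0.1223, 0.172]
tcp_rot: [3.136, 0.002, -1.078]
force: [0.2, -0.3, 0.5]
gripper_width: 0.166
t: 12.07
tcp_pos: [0.4886, 0.1245, 0.1732]
tcp_rot: [3.138, 0.002, -1.078]
force: [-0.4, 0.6, -0.3]
gripper_width: 0.168
turn 0 shift mm after turn [ 0.8 -1.3 98.6] j6 1.21 tcp [0.4888 0.1251 0.1737] yaw -1.077
[ 208  130   96   93 4044]
((499.71893310546875, 130.47251892089844), 50.579856872558594)
[254.28686951 196.41616616]
```

View pics/w7.png

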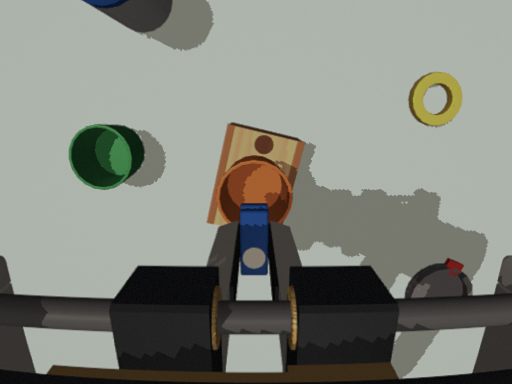

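```bash
python3 -m handwheel '[[[0.001,-0.0025,0.02],0],[[0,0,0.025],0],[[0,0,0.025],0],[[0,0,0.015],0],[[0,0,0.01],0],[[0,0,0.003],0],[[0,0,0],0],[[0,0,0],0]]'; python3 -m handwheel '[[[0,0,0],0],[[0,0,0],0],[[0,0,0],0],[[0,0,0],0]]' 0.53 15;  python3 -m handwheel '[[[0,0,-0.01],0],[[0,0,-0.03],0],[[0,0,-0.03],0],[[0,0,-0.03],0],[[0,0,-0.03],0],[[0,0,-0.01],0],[[0,0,0],0],[[0,0,0],0]]'
python3 - <<'E'
from h import *
d=shot('wrist','w8.png'); go([.6,-.309,.2])
s=shot('scene','s8.png')['frame'];s=s[120:220,80:380]
a=d['frame'][100:250,150:400]
c=np.zeros((480+267,800,3),np.uint8);c[:480]=cv2.resize(a,(800,480));c[480:]=cv2.resize(s,(800,267),interpolation=2)
c=cv2.resize(c,(640,598)); c=np.clip(c*1.6,0,255).astype(np.uint8)
cv2.imwrite('pics/c8.png',c[:,:,::-1])
E
```

```text
t: 12.78
tcp_pos: [0.4928, 0.1253, 0.0781]
tcp_rot: [-3.14, -0.001, -1.077]
force: [-0.1, 0.4, 0.3]
gripper_width: 0.17
t: 13.12
tcp_pos: [0.4927, 0.1246, 0.0781]
tcp_rot: [-3.14, -0.001, -1.078]
force: [0.0, 0.1, 1.3]
gripper_width: 0.235
t: 13.78
tcp_pos: [0.4921, 0.1245, 0.217]
tcp_rot: [-3.141, -0.0, -1.078]
force: [-0.2, -0.6, -0.8]
gripper_width: 0.237
turn 0 shift mm after turn [433.2 109.4  15.4] j6 1.21 tcp [0.4914 0.1244 0.2155] yaw -1.078
```

View pics/c8.png

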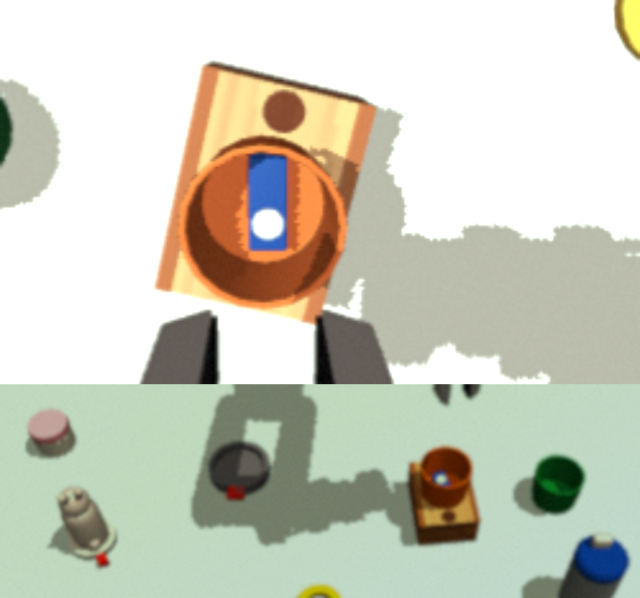

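Clip lies flat in the orange cup, cup on the lid. Next I'll measure the dock from above.

```bash
python3 - <<'E'
from h import *
d=shot('wrist'); print('cup',onz(d,252.7,187.5,.093)); go([.469,-.145,.2])
E
python3 -m handwheel '[[[0.034,0.0135,0],0],[[0.034,0.0135,0],0],[[0.034,0.0135,0],0],[[0.034,0.0135,0],0],[[0.034,0.0135,0],0],[[0.034,0.0135,0],0],[[0.02,0.0135,0],0],[[0,0.01,0],0]]' -1 30 && python3 -m handwheel '[[[0,0,0],0],[[0,0,0],0],[[0,0,0],0]]'
python3 - <<'E'
from h import *
d=shot('wrist','w9.png'); print(pix(d,[.469,-.145,.016])); go([.469,-.145,.2])
g=np.clip(d['frame'][110:260,150:350]*1.5,0,255).astype(np.uint8)
cv2.imwrite('pics/c9.png',cv2.resize(g,(800,600),interpolation=2)[:,:,::-1])
E
```

```text
cup [0.48922833 0.12483346 0.093     ]
turn 0 shift mm after turn [226.9 146.8  14.8] j6 1.21 tcp [0.491  0.1244 0.2145] yaw -1.078
t: 14.6
tcp_pos: [0.5054, -0.1258, 0.2141]
tcp_rot: [3.137, 0.002, -1.083]
force: [-1.2, -0.1, 0.4]
gripper_width: 0.767
t: 14.85
tcp_pos: [0.5059, -0.1209, 0.2167]
tcp_rot: [3.141, 0.001, -1.076]
force: [0.2, 1.2, 0.4]
gripper_width: 0.971
[257.11276205 206.46193114]
turn 0 shift mm after turn [ 3.7 44.2 17. ] j6 0.73 tcp [ 0.5061 -0.1207  0.217 ] yaw -1.076
```

View pics/c9.png

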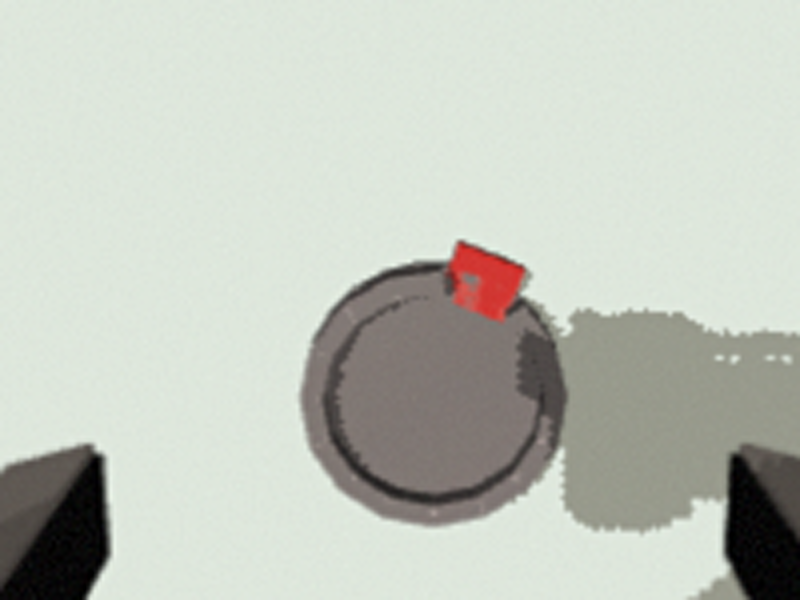

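Dock centre is at crop (434,392), giving full pixel (258.5,208). The tongue runs from (492,253) in to (477,311). Now the rabbit.

Run:
```python
from h import *
d=shot('wrist'); f=lambda u,v,z: onz(d,150+(u)/4-.4,110+v/4-.4,z)
C=f(434,392,.016); 
for uv in((302,392),(566,392),(434,524),(434,260)): print(np.linalg.norm(f(*uv,.016)-C))
o=f(492,253,.006)
print(C,o,np.linalg.norm((o-C)[:2]),'yaw dock',np.degrees(np.arctan2(*(o-C)[[1,0]])))
o=f(477,311,.006);print(np.degrees(np.arctan2(*(o-C)[[1,0]])))
e=f(458,240,.006)-f(526,267,.006); print(np.degrees(np.arctan2(-e[0],e[1])),np.linalg.norm(e))
go([.55,-.28,.2])
```

```text
0.04015389922375049
0.040168536595247155
0.04324409261438234
0.04088296620674284
[ 0.46852428 -0.14671441  0.016     ] [ 0.51297813 -0.14266591  0.006     ] 0.044637825743623356 yaw dock 5.2036908226015
-1.6170430325732617
6.554532055213597 0.022378116223296867
turn 0 shift mm after turn [160.9  37.2  17.1] j6 0.73 tcp [ 0.5062 -0.1208  0.2172] yaw -1.076
```

```bash
python3 - <<'E'
from h import *
go([.585,-.300,.21])
E
python3 -m handwheel '[[[0.033,0.004,0],0],[[0.033,0.004,0],0],[[0.033,0.003,0],0],[[0.033,0.003,0],0],[[0.033,0.003,0],0],[[0.033,0,0],0],[[0,0,0],0],[[0,0,0],0]]' -1 30
python3 - <<'E'
from h import *
go([.6,-.309,.2])
d=shot('wrist','w10.png'); print(pix(d,[.6,-.309,.0]),pix(d,[.6,-.309,.1]))
E
```

```text
turn 0 shift mm after turn [195.1  15.9   7.1] j6 0.73 tcp [ 0.5062 -0.1208  0.2172] yaw -1.076
t: 15.62
tcp_pos: [0.5854, -0.3047, 0.2153]
tcp_rot: [3.14, 0.003, -1.078]
force: [-0.6, 0.2, -0.9]
gripper_width: 1.001
turn 0 shift mm after turn [ 10.7 -10.9  15.3] j6 0.51 tcp [ 0.5854 -0.3047  0.2153] yaw -1.078
[263.1903768  159.64137294] [265.84086005 176.62822842]
```

View pics/w10.png

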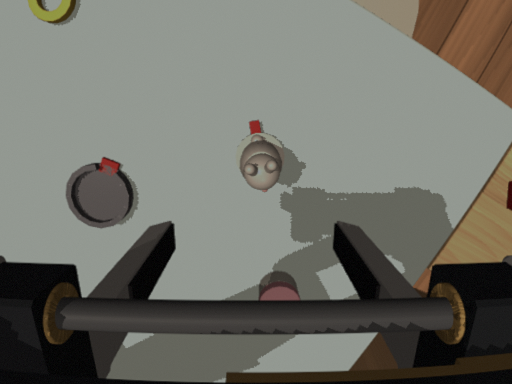

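Run:
```python
from h import *
d=shot('wrist'); F=d['frame'].astype(int)
c,st=blob(d,lambda h,s,v:((h<8)|(h>172))&(s>130),(240,110,275,140)); print('key',st)
W=np.array([onz(d,*q[0],.011)[:2] for q in c],np.float32)*1000; kb=cv2.minAreaRect(W);print(kb); key=W.mean(0)
for v in(132,140,150,156): print(v,[tuple(F[v,u]) for u in range(228,292,4)])
m=((F[...,0]-F[...,2])>6).astype(np.uint8); m[:110]=0;m[200:]=0;m[:,:225]=0;m[:,300:]=0
n,L,s2,ce=cv2.connectedComponentsWithStats(m);i=1+s2[1:,4].argmax();print(s2[i])
for v in range(116,196,5):
    u=np.where(L[v]==i)[0]; print(v,(u.min(),u.max()) if len(u) else None,end=';')
```

```text
key [250 121  11  13 111]
((630.64453125, -280.7573547363281), (13.38125991821289, 10.850255966186523), 37.79298782348633)
132 [(np.int64(147), np.int64(153), np.int64(146)), (np.int64(147), np.int64(153), np.int64(146)), (np.int64(146), np.int64(152), np.int64(145)), (np.int64(147), np.int64(152), np.int64(146)), (np.int64(148), np.int64(153), np.int64(146)), (np.int64(147), np.int64(153), np.int64(145)), (np.int64(140), np.int64(48), np.int64(44)), (np.int64(139), np.int64(44), np.int64(39)), (np.int64(138), np.int64(48), np.int64(44)), (np.int64(138), np.int64(143), np.int64(136)), (np.int64(146), np.int64(153), np.int64(146)), (np.int64(147), np.int64(153), np.int64(146)), (np.int64(148), np.int64(154), np.int64(147)), (np.int64(147), np.int64(153), np.int64(146)), (np.int64(146), np.int64(153), np.int64(146)), (np.int64(147), np.int64(153), np.int64(146))]
140 [(np.int64(147), np.int64(153), np.int64(145)), (np.int64(146), np.int64(152), np.int64(145)), (np.int64(147), np.int64(152), np.int64(145)), (np.int64(147), np.int64(153), np.int64(146)), (np.int64(136), np.int64(138), np
[... 1860 characters left out ...]
)), (np.int64(77), np.int64(70), np.int64(62)), (np.int64(104), np.int64(95), np.int64(85)), (np.int64(101), np.int64(102), np.int64(93))]
[ 236  120   64   73 2816]
116 None;121 (np.int64(250), np.int64(260));126 (np.int64(250), np.int64(261));131 (np.int64(251), np.int64(262));136 (np.int64(248), np.int64(273));141 (np.int64(242), np.int64(279));146 (np.int64(239), np.int64(283));151 (np.int64(237), np.int64(292));156 (np.int64(236), np.int64(294));161 (np.int64(237), np.int64(297));166 (np.int64(238), np.int64(299));171 (np.int64(241), np.int64(299));176 (np.int64(244), np.int64(299));181 (np.int64(247), np.int64(296));186 (np.int64(252), np.int64(289));191 (np.int64(263), np.int64(267));
```

Run:
```python
from h import *
from scipy.optimize import least_squares
d=shot('wrist')
P=[(248,136),(242,141),(239,146),(237,151),(236,156),(237,161),(238,166),(273,136),(279,141),(283,146)]
W=np.array([onz(d,*p,.009)[:2] for p in P])
q=least_squares(lambda x:np.hypot(*(W-x[:2]).T)-x[2],[.6,-.31,.029]).x; print(q)
q2=least_squares(lambda x:np.hypot(*(W-x[:2]).T)-.029,[.6,-.31]).x; print(q2)
c,st=blob(d,lambda h,s,v:((h<8)|(h>172))&(s>130),(240,110,275,140))
k=np.array([onz(d,255.5,121,.009),onz(d,255.5,126,.011),onz(d,256.5,131,.011)])[:,:2]; print(np.hypot(*(k-q2).T),np.degrees(np.arctan2(*(k-q2)[:,::-1].T)))
go([*q2,.030])
```

```text
[ 0.60224963 -0.30300056  0.02911941]
[ 0.60235009 -0.30286547]
[0.04271165 0.03713709 0.03126982] [36.69803368 37.95790754 37.59584697]
turn 0 shift mm after turn [  8.1 -15.2 187.9] j6 0.51 tcp [ 0.5851 -0.303   0.2179] yaw -1.076
```

```bash
python3 -m handwheel '[[[0.008,-0.015,0.01],0],[[0,0,0.035],0],[[0,0,0.035],0],[[0,0,0.035],0],[[0,0,0.035],0],[[0,0,0.025],0],[[0,0,0.009],0],[[0,0,0],0]]' -1 20; python3 -c "
from h import *
go([.6023,-.303,.030])"
```

```text
t: 16.43
tcp_pos: [0.6001, -0.3022, 0.0307]
tcp_rot: [3.139, 0.005, -1.076]
force: [0.2, 0.1, 0.6]
gripper_width: 0.999
turn 0 shift mm after turn [ 1.7 -1.6  0.7] j6 0.53 tcp [ 0.6001 -0.3022  0.0307] yaw -1.076
```

Then close, lift slightly, turn and carry.

```bash
python3 -m handwheel '[[[0.001,-0.001,0],0],[[0,0,0],0],[[0,0,0],0],[[0,0,0],0],[[0,0,0],0],[[0,0,0],0],[[0,0,0],0],[[0,0,0],0]]' 1 25; python3 -m handwheel '[[[0,0,0],0],[[0,0,-0.01],0],[[0,0,-0.02],0],[[0,0,-0.02],0],[[0,0,-0.02],0],[[0,0,0],0],[[0,0,0],0]]';  python3 -m handwheel '[[[0,0,0],5.2],[[0,0,0],5.2],[[0,0,0],5.2],[[0,0,0],5.2],[[0,0,0],5.2],[[0,0,0],5.2],[[0,0,0],0],[[0,0,0],0]]'
python3 -c "
from h import *
go([.4675,-.147,.10])"
```

```text
t: 17.1
tcp_pos: [0.603, -0.3047, 0.0334]
tcp_rot: [3.141, 0.001, -1.078]
force: [-0.6, 3.0, 1.9]
gripper_width: 0.469
t: 17.68
tcp_pos: [0.6041, -0.3057, 0.105]
tcp_rot: [-3.14, -0.003, -1.078]
force: [0.1, 0.4, -2.4]
gripper_width: 0.464
t: 18.35
tcp_pos: [0.6023, -0.3046, 0.1011]
tcp_rot: [3.139, 0.001, -1.62]
force: [-0.3, -0.2, -1.3]
gripper_width: 0.462
turn 0 shift mm after turn [-150.7  142.4    1.7] j6 1.07 tcp [ 0.6023 -0.3046  0.1011] yaw -1.62
```

```bash
python3 -m handwheel '[[[-0.022,0.02,0],0],[[-0.022,0.021,0],0],[[-0.022,0.021,0],0],[[-0.022,0.021,0],0],[[-0.022,0.021,0],0],[[-0.022,0.02,0],0],[[-0.018,0.018,0],0],[[0,0,0],0]]'; python3 -m handwheel '[[[0,0,0],0],[[0,0,0],0],[[0,0,0],0]]'
python3 - <<'E'
from h import *
go([.4675,-.147,.036])
d=shot('wrist','w11.png');print(pix(d,[.4675,-.147,.016])); 
w=cv2.resize(np.clip(d['frame'][80:330,130:380]*1.5,0,255).astype(np.uint8),(400,400))
s=shot('scene');u,v=pix(s,[.4675,-.147,.05]).astype(int);q=cv2.resize(np.clip(s['frame'][v-40:v+40,u-40:u+40]*1.7,0,255).astype(np.uint8),(400,400))
cv2.imwrite('pics/c11.png',np.hstack([w,q])[:,:,::-1])
E
```

```text
t: 19.02
tcp_pos: [0.4656, -0.1443, 0.1021]
tcp_rot: [3.138, 0.003, -1.618]
force: [0.1, -0.1, -2.0]
gripper_width: 0.46
t: 19.27
tcp_pos: [0.4698, -0.1487, 0.1033]
tcp_rot: [-3.141, -0.001, -1.622]
force: [0.9, 0.9, -0.5]
gripper_width: 0.461
turn 0 shift mm after turn [-1.6  2.4 67.3] j6 1.2 tcp [ 0.4698 -0.1487  0.1033] yaw -1.622
[251.41049819 199.00829372]
```

View pics/c11.png

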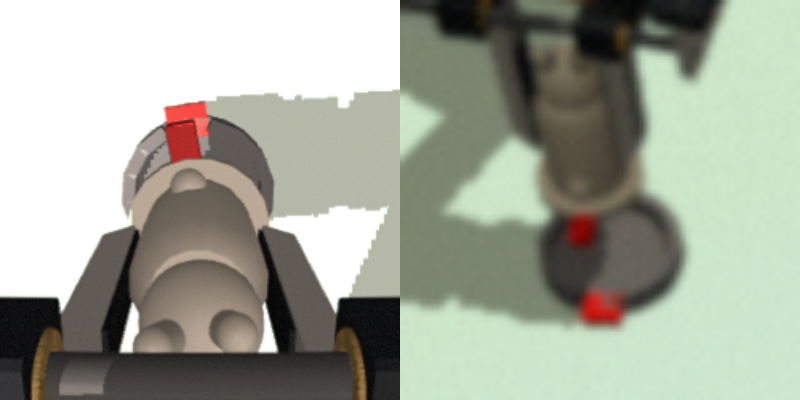

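```bash
python3 -m handwheel '[[[-0.001,0.002,0],0],[[0,0,0.02],0],[[0,0,0.02],0],[[0,0,0.01],0],[[0,0,0.004],0],[[0,0,0],0],[[0,0,0],0]]'
python3 - <<'E'
from h import *
d=shot('wrist','w12.png')
for i in range(4): shot('scene'); go([.4675,-.147,.036])
w=cv2.resize(np.clip(d['frame'][80:330,130:380]*1.5,0,255).astype(np.uint8),(400,400))
s=shot('scene');u,v=pix(s,[.4675,-.147,.03]).astype(int);q=cv2.resize(np.clip(s['frame'][v-40:v+40,u-40:u+40]*1.7,0,255).astype(np.uint8),(400,400))
cv2.imwrite('pics/c12.png',np.hstack([w,q])[:,:,::-1])
E
```

```text
t: 19.95
tcp_pos: [0.4676, -0.1471, 0.0498]
tcp_rot: [-3.141, -0.0, -1.622]
force: [-0.0, 0.3, -1.4]
gripper_width: 0.463
turn 0 shift mm after turn [-0.3  0.7 14.6] j6 1.2 tcp [ 0.4682 -0.1473  0.0506] yaw -1.622
turn 0 shift mm after turn [-0.2  0.7 14.6] j6 1.2 tcp [ 0.4681 -0.1472  0.0506] yaw -1.622
turn 0 shift mm after turn [-0.2  0.6 14.5] j6 1.2 tcp [ 0.468  -0.1472  0.0505] yaw -1.622
turn 0 shift mm after turn [-0.1  0.4 14.3] j6 1.2 tcp [ 0.4679 -0.1471  0.0503] yaw -1.622
```

View pics/c12.png

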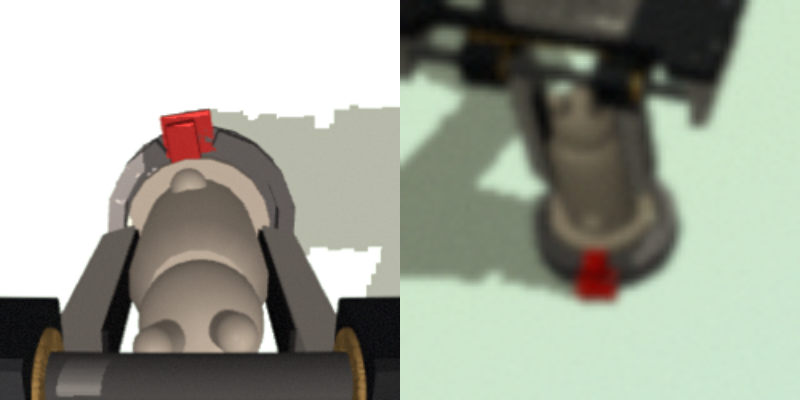

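Key lies within the tongue (184 vs 187), and the foot is about 1 mm left of the dock centre. I'll nudge it right and descend gently.

```bash
python3 -m handwheel '[[[0.001,0,0.002],0],[[0,0,0.002],0],[[0,0,0.002],0],[[0,0,0],0],[[0,0,0],0]]'; python3 -m handwheel '[[[0,0,0.002],0],[[0,0,0.002],0],[[0,0,0],0],[[0,0,0],0]]'; python3 -m handwheel '[[[0,0,0.001],0],[[0,0,0.001],0],[[0,0,0],0],[[0,0,0],0]]'
```

```text
t: 20.67
tcp_pos: [0.4669, -0.1477, 0.0429]
tcp_rot: [3.141, 0.0, -1.622]
force: [-0.2, 0.4, -1.9]
gripper_width: 0.464
t: 21.0
tcp_pos: [0.4673, -0.1479, 0.0393]
tcp_rot: [-3.141, -0.0, -1.622]
force: [0.1, -0.7, -1.0]
gripper_width: 0.46
t: 21.33
tcp_pos: [0.4674, -0.1479, 0.0393]
tcp_rot: [-3.141, -0.0, -1.622]
force: [-3.5, 1.0, 8.9]
gripper_width: 0.462
```

```bash
python3 -m handwheel '[[[0,0,0],0],[[0,0,0],0],[[0,0,0],0]]'; python3 -m handwheel '[[[0,0,0.001],0],[[0,0,0],0],[[0,0,0],0],[[0,0,0],0]]'; python3 -c "
from h import *
print(r.read_state()['moment'])
for i in range(4): shot('scene'); go([.4675,-.147,.036])"
```

```text
t: 21.58
tcp_pos: [0.4674, -0.1479, 0.0393]
tcp_rot: [-3.141, -0.0, -1.622]
force: [-3.7, 1.3, 9.1]
gripper_width: 0.461
t: 21.92
tcp_pos: [0.4674, -0.1479, 0.0393]
tcp_rot: [-3.141, -0.0, -1.622]
force: [-5.5, 1.7, 13.5]
gripper_width: 0.459
[0.53137491 1.03378533 0.00347034]
turn 0 shift mm after turn [-0.9 -0.   3.3] j6 1.2 tcp [ 0.4674 -0.1479  0.0393] yaw -1.622
turn 0 shift mm after turn [-0.9 -0.   3.3] j6 1.2 tcp [ 0.4674 -0.1479  0.0393] yaw -1.622
turn 0 shift mm after turn [-1.  -0.   3.3] j6 1.2 tcp [ 0.4674 -0.1479  0.0393] yaw -1.622
turn 0 shift mm after turn [-0.9 -0.   3.3] j6 1.2 tcp [ 0.4674 -0.1479  0.0393] yaw -1.622
```

```bash
python3 -m handwheel '[[[0,0,-0.002],0],[[0,0.0015,-0.001],0],[[0,0,0],0],[[0,0,0.002],0],[[0,0,0],0],[[0,0,0],0]]'; python3 -m handwheel '[[[0,0,0.001],0],[[0,0,0],0],[[0,0,0],0]]';python3 -m handwheel '[[[0,0,0.001],0],[[0,0,0],0],[[0,0,0],0]]'
```

```text
t: 22.62
tcp_pos: [0.4656, -0.1478, 0.0393]
tcp_rot: [3.141, -0.0, -1.622]
force: [-4.8, 1.9, 11.3]
gripper_width: 0.459
t: 22.87
tcp_pos: [0.4656, -0.1478, 0.0393]
tcp_rot: [3.142, -0.0, -1.622]
force: [-6.9, 2.3, 16.5]
gripper_width: 0.462
t: 23.12
tcp_pos: [0.4656, -0.1478, 0.0393]
tcp_rot: [-3.141, -0.0, -1.622]
force: [-9.1, 3.9, 21.3]
gripper_width: 0.457
```

Contact height is unchanged at 0.0393 after the lateral shift. That equals the grasp height 0.0334 + 6 mm, so the foot is on the floor. I'll relieve the load, release, rise and check.

```bash
python3 -m handwheel '[[[0,0,-0.002],0],[[0,0,-0.002],0],[[0,0,0],0],[[0,0,0],0]]'; python3 -m handwheel '[[[0,0,0],0],[[0,0,0],0],[[0,0,0],0],[[0,0,0],0],[[0,0,0],0],[[0,0,0],0]]' -1 20; python3 -m handwheel '[[[0,0,-0.02],0],[[0,0,-0.03],0],[[0,0,-0.035],0],[[0,0,-0.035],0],[[0,0,-0.035],0],[[0,0,0],0],[[0,0,0],0]]'
python3 - <<'E'
from h import *
d=shot('wrist','w13.png');u,v=pix(d,[.4675,-.147,.03]).astype(int);print(u,v)
w=cv2.resize(np.clip(d['frame'][v-75:v+45,u-60:u+60]*1.5,0,255).astype(np.uint8),(400,400),interpolation=2)
s=shot('scene');u,v=pix(s,[.4675,-.147,.05]).astype(int);q=cv2.resize(np.clip(s['frame'][v-35:v+35,u-35:u+35]*1.7,0,255).astype(np.uint8),(400,400),interpolation=2)
cv2.imwrite('pics/c13.png',np.hstack([w,q])[:,:,::-1]); go([.592,.303,.18])
E
```

```text
t: 23.45
tcp_pos: [0.4658, -0.1478, 0.0393]
tcp_rot: [-3.141, -0.0, -1.622]
force: [-0.1, -0.1, 2.6]
gripper_width: 0.461
t: 23.95
tcp_pos: [0.4656, -0.1477, 0.0391]
tcp_rot: [3.141, 0.0, -1.622]
force: [-0.6, -0.3, 0.6]
gripper_width: 0.85
t: 24.53
tcp_pos: [0.4671, -0.1484, 0.1972]
tcp_rot: [-3.136, -0.002, -1.622]
force: [-0.5, 0.1, -0.5]
gripper_width: 1.001
251 177
turn 0 shift mm after turn [-456.4 -103.5   13.2] j6 1.2 tcp [ 0.4651 -0.1475  0.1932] yaw -1.622
```

View pics/c13.png

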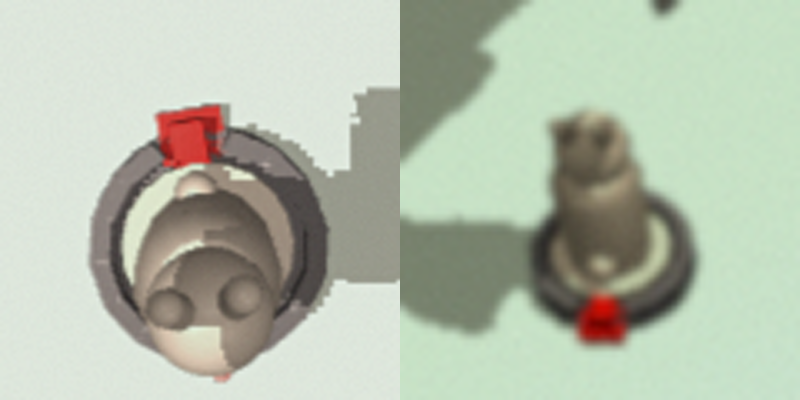

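Rabbit is upright inside the rim with its key in the notch (crop 188,140 left; 603,320 right). All 16 views are used, so I'll measure numerically from here. Next: the sippy.

```bash
python3 -m handwheel '[[[0,0,0],-5.7],[[0,0,0],-5.7],[[0,0,0],-5.7],[[0,0,0],0]]'; python3 -c "
from h import *
go([.592,.303,.20])"
```

```text
t: 24.97
tcp_pos: [0.4645, -0.1472, 0.1916]
tcp_rot: [3.138, 0.003, -1.322]
force: [-0.3, -0.1, -0.3]
gripper_width: 1.003
turn 0 shift mm after turn [-405.  -234.3   -8.1] j6 0.9 tcp [ 0.4645 -0.1472  0.1916] yaw -1.322
```

```bash
python3 -m handwheel '[[[-0.031,-0.018,-0.001],0],[[-0.031,-0.018,-0.001],0],[[-0.031,-0.018,-0.001],0],[[-0.031,-0.018,-0.001],0],[[-0.031,-0.018,-0.001],0],[[-0.031,-0.018,-0.001],0],[[-0.031,-0.018,-0.001],0],[[-0.031,-0.018,-0.001],0]]'; python3 -m handwheel '[[[-0.031,-0.018,0],0],[[-0.031,-0.018,0],0],[[-0.031,-0.018,0],0],[[-0.031,-0.018,0],0],[[-0.031,-0.018,0],0],[[0,0,0],0],[[0,0,0],0],[[0,0,0],0]]'
python3 - <<'E'
from h import *
from scipy.optimize import least_squares
d=shot('wrist','w14.png'); print(r.read_state()['tcp_pos'])
c,st=blob(d,lambda h,s,v:(h>100)&(h<130)&(s>110)&(v>35),(150,60,370,290)); print(st)
hull=cv2.convexHull(c)[:,0]
W=np.array([onz(d,*q,.1)[:2] for q in hull],np.float32)*1000
print(cv2.minEnclosingCircle(W),cv2.fitEllipse(W),len(W))
t=shot('top'); c,st=blob(t,lambda h,s,v:(h>100)&(h<130)&(s>90),(155,165,195,200)); W=np.array([onz(t,*q[0],.1)[:2] for q in c],np.float32)*1000; print(st,cv2.minEnclosingCircle(W))
E
```

```text
t: 25.63
tcp_pos: [0.544, 0.1296, 0.2003]
tcp_rot: [3.138, 0.0, -1.327]
force: [0.3, -0.2, 0.4]
gripper_width: 0.996
t: 26.3
tcp_pos: [0.5934, 0.2996, 0.2004]
tcp_rot: [3.138, -0.001, -1.325]
force: [0.2, -0.2, -0.3]
gripper_width: 1.003
[0.59366227 0.29906816 0.20124436]
[ 213  155   66   66 2956]
((594.7084350585938, 307.6056823730469), 29.572202682495117) ((594.617431640625, 307.3563537597656), (57.413639068603516, 59.04380798339844), 96.56671142578125) 36
[163 181  11  10  52] ((578.5516967773438, 317.84820556640625), 20.608415603637695)
```

```bash
python3 -c "
from h import *
go([.5945,.3072,.042])"; python3 -m handwheel '[[[-0.008,-0.003,0.01],0],[[0,0,0.03],0],[[0,0,0.03],0],[[0,0,0.03],0],[[0,0,0.03],0],[[0,0,0.02],0],[[0,0,0.008],0],[[0,0,0],0]]'; python3 -m handwheel '[[[0,0,0],0],[[0,0,0],0],[[0,0,0],0]]'; python3 -c "
from h import *
go([.5945,.3072,.042])"
```

```text
turn 0 shift mm after turn [ -8.1  -2.8 159.9] j6 1.71 tcp [0.5939 0.2988 0.2019] yaw -1.326
t: 27.07
tcp_pos: [0.593, 0.3074, 0.0409]
tcp_rot: [3.136, -0.001, -1.325]
force: [0.2, -0.4, 0.0]
gripper_width: 1.006
t: 27.32
tcp_pos: [0.5966, 0.3093, 0.0471]
tcp_rot: [-3.137, 0.001, -1.324]
force: [0.1, 0.1, -0.5]
gripper_width: 0.995
turn 0 shift mm after turn [1.5 2.5 5. ] j6 1.72 tcp [0.5966 0.3093 0.0471] yaw -1.324
```

```bash
python3 -m handwheel '[[[0,0,0],0],[[0,0,0],0],[[0,0,0],0],[[0,0,0],0],[[0,0,0],0],[[0,0,0],0],[[0,0,0],0],[[0,0,0],0]]' 1 25; python3 -c "
from h import *
print(tool()[1])"; python3 -m handwheel '[[[0,0,0],0],[[0,0,-0.005],0],[[0,0,-0.015],0],[[0,0,-0.02],0],[[0,0,-0.01],0],[[0,0,0],0],[[0,0,0],0],[[0,0,0],0]]'
python3 - <<'E'
from h import *
for i in range(3): shot('scene'); go([.5908,.1508,.10])
d=shot('wrist'); c,st=blob(d,lambda h,s,v:(h>100)&(h<130)&(s>110)&(v>35),(150,60,370,300)); hull=cv2.convexHull(c)[:,0]
z=tool()[1][2]+.1-.0415
W=np.array([onz(d,*q,z)[:2] for q in hull],np.float32)*1000; print(st,cv2.minEnclosingCircle(W))
E
```

```text
t: 27.98
tcp_pos: [0.5951, 0.3085, 0.0442]
tcp_rot: [3.141, -0.0, -1.324]
force: [0.2, -0.9, 0.5]
gripper_width: 0.632
[0.59505136 0.30850196 0.04424438]
t: 28.65
tcp_pos: [0.5944, 0.3085, 0.093]
tcp_rot: [3.14, -0.0, -1.324]
force: [0.2, -1.3, -1.6]
gripper_width: 0.637
turn 0 shift mm after turn [152.   41.8  -7.3] j6 1.72 tcp [0.5941 0.3084 0.0925] yaw -1.324
turn 0 shift mm after turn [152.   41.7  -7.4] j6 1.72 tcp [0.5941 0.3084 0.0924] yaw -1.324
turn 0 shift mm after turn [152.   41.8  -7.3] j6 1.72 tcp [0.5942 0.3084 0.0925] yaw -1.324
[ 185  216  138   84 9486] ((597.9317626953125, 309.0076904296875), 28.666812896728516)
```

```bash
python3 -m handwheel '[[[0.015,0.004,0],0],[[0.025,0.007,0],0],[[0.025,0.007,0],0],[[0.025,0.007,0],0],[[0.025,0.007,0],0],[[0.025,0.007,0],0],[[0.012,0.003,0],0],[[0,0,0],0]]'; python3 -m handwheel '[[[0,0,0.01],0],[[0,0,0.015],0],[[0,0,0.01],0],[[0,0,0.005],0],[[0,0,0],0],[[0,0,0],0],[[0,0,0],0]]';python3 -c "
from h import *
for i in range(3): shot('scene'); go([.5908,.1508,.0442])"
```

```text
t: 29.52
tcp_pos: [0.5914, 0.1477, 0.0942]
tcp_rot: [3.141, -0.001, -1.328]
force: [-0.1, 0.3, -2.1]
gripper_width: 0.636
t: 30.1
tcp_pos: [0.5919, 0.1517, 0.0548]
tcp_rot: [-3.141, -0.0, -1.323]
force: [-0.2, -0.5, -1.7]
gripper_width: 0.634
turn 0 shift mm after turn [ 0.4  1.4 10.9] j6 1.48 tcp [0.5921 0.1516 0.0551] yaw -1.323
turn 0 shift mm after turn [ 0.3  1.4 11. ] j6 1.48 tcp [0.5921 0.1514 0.0552] yaw -1.323
turn 0 shift mm after turn [ 0.2  1.4 11. ] j6 1.48 tcp [0.5921 0.1513 0.0552] yaw -1.324
```

```bash
python3 -m handwheel '[[[0,0.001,0.004],0],[[0,0,0.003],0],[[0,0,0.001],0],[[0,0,0],0],[[0,0,0],0],[[0,0,0],0]]'; python3 -m handwheel '[[[0,0,0.001],0],[[0,0,0],0],[[0,0,0],0]]'; python3 -m handwheel '[[[0,0,0.001],0],[[0,0,0],0],[[0,0,0],0]]'
```

```text
t: 30.75
tcp_pos: [0.5905, 0.1508, 0.0463]
tcp_rot: [-3.142, -0.0, -1.324]
force: [-0.2, -1.2, -1.9]
gripper_width: 0.637
t: 31.0
tcp_pos: [0.5904, 0.1508, 0.0452]
tcp_rot: [3.142, -0.0, -1.324]
force: [1.0, 0.8, -1.5]
gripper_width: 0.636
t: 31.25
tcp_pos: [0.5905, 0.1508, 0.0443]
tcp_rot: [-3.142, -0.0, -1.324]
force: [-0.2, -0.3, -0.8]
gripper_width: 0.634
```

```bash
python3 -m handwheel '[[[0,0,0.0007],0],[[0,0,0],0],[[0,0,0],0]]'; python3 -m handwheel '[[[0,0,0],0],[[0,0,0],0],[[0,0,0],0],[[0,0,0],0],[[0,0,0],0],[[0,0,0],0],[[0,0,0],0]]' -1 20; python3 -m handwheel '[[[0,0,-0.01],0],[[0,0,-0.03],0],[[0,0,-0.035],0],[[0,0,-0.035],0],[[0,0,-0.035],0],[[0,0,-0.035],0],[[0,0,0],0],[[0,0,0],0]]'
```

```text
t: 31.5
tcp_pos: [0.5906, 0.1508, 0.0442]
tcp_rot: [-3.141, -0.0, -1.324]
force: [-1.8, 1.1, 2.0]
gripper_width: 0.634
t: 32.08
tcp_pos: [0.5905, 0.1508, 0.0435]
tcp_rot: [-3.142, -0.0, -1.324]
force: [0.3, -0.3, 0.0]
gripper_width: 1.0
t: 32.75
tcp_pos: [0.592, 0.1511, 0.2281]
tcp_rot: [-3.134, -0.001, -1.324]
force: [0.8, 0.5, -0.5]
gripper_width: 1.001
```

Run:
```python
from h import *
d=shot('wrist','w15.png'); print(tool()[1])
c,st=blob(d,lambda h,s,v:(h>100)&(h<130)&(s>110)&(v>35),(150,60,370,290)); hull=cv2.convexHull(c)[:,0]
W=np.array([onz(d,*q,.1)[:2] for q in hull],np.float32)*1000; C,rr=cv2.minEnclosingCircle(W); print('lid',st,C,rr)
a=np.radians(14.2);e=np.array([np.cos(a),np.sin(a)]);n=np.array([-e[1],e[0]])
v=np.array(C)/1000-[.489,.125]; print('along',v@e,'gap',v@e-.08,'lateral',v@n)
c,st=blob(d,lambda h,s,v:(h>8)&(h<28)&(s>70),(150,150,370,384)); print('wood',st)
```

```text
[0.59080453 0.15088288 0.22499914]
lid [ 224  158   60   61 2483] (589.4752807617188, 150.2875518798828) 29.985193252563477
along 0.1036085169607854 gap 0.023608516960785392 lateral -0.000132428888911485
wood [ 222  212   64   90 4732]
```

```bash
python3 -m handwheel '[[[0,0.02,-0.01],0],[[0,0.02,-0.01],0],[[0,0.02,-0.01],0],[[0,0.02,0],0],[[0,0.02,0],0],[[0,0,0],0],[[0,0,0],0],[[0,0,0],0]]'
python3 - <<'E'
from h import *
d=shot('wrist','w16.png'); print(tool()[1])
a=np.radians(14.2);e=np.array([np.cos(a),np.sin(a)]);n=np.array([-e[1],e[0]]);O=np.array([.489,.125])
c,st=blob(d,lambda h,s,v:(h>100)&(h<130)&(s>110)&(v>35),(180,0,330,290)); hull=cv2.convexHull(c)[:,0]
W=np.array([onz(d,*q,.1)[:2] for q in hull],np.float32)*1000; C,rr=cv2.minEnclosingCircle(W); print('lid',st,C,rr)
v=np.array(C)/1000-O; print('along',v@e,'lat',v@n)
for f,z,nm in((lambda h,s,v:(h>8)&(h<28)&(s>70)&(v>70),.045,'lid'),(lambda h,s,v:((h<9)|(h>176))&(s>150)&(v>40),.093,'cup'),(lambda h,s,v:(h>100)&(h<130)&(s>120),.06,'clip')):
    win=(150,100,380,330) if nm!='clip' else (220,190,300,290)
    try:
        c,st=blob(d,f,win); W=np.array([onz(d,*q[0],z)[:2] for q in c])-O; print(nm,st,'along',np.percentile(W@e,[0,2,98,100]).round(4),'lat',np.percentile(W@n,[0,2,98,100]).round(4))
    except Exception as x: print(nm,x)
print(pix(d,[*(O+e*.05),.045]),pix(d,[*(O),.093]))
E
```

```text
t: 33.47
tcp_pos: [0.4935, 0.1264, 0.2521]
tcp_rot: [3.14, 0.0, -1.324]
force: [-0.4, -0.1, 0.8]
gripper_width: 0.999
[0.49378714 0.1264484  0.2521884 ]
lid [ 224   51   60   61 2558] (587.960205078125, 150.1272735595703) 29.04831886291504
along 0.10210041642881731 lat 8.384929412347403e-05
lid [ 222  130   64   83 3985] along [-0.0489 -0.0489  0.0504  0.0516] lat [-0.0372 -0.0371  0.0373  0.0375]
cup [257 136   3   4   5] along [0.0456 0.0456 0.0485 0.0487] lat [-0.0052 -0.0052 -0.0032 -0.0031]
clip [254 190   3   1   3] along [-0.0169 -0.0169 -0.0169 -0.0169] lat [-0.0023 -0.0023 -0.0001 -0.    ]
[254.00014412 131.30152225] [253.97662353 182.29329721]
```

Run:
```python
from h import *
d=shot('wrist')
c,st=blob(d,lambda h,s,v:(h>100)&(h<130)&(s>100),(225,145,290,215)); print('clip',st)
s=shot('scene','s16.png')
for nm,f,w in(('orange',lambda h,s,v:((h<14)|(h>176))&(s>150),(270,135,310,175)),('key',lambda h,s,v:((h<8)|(h>172))&(s>130),(170,150,220,185)),('sippy',lambda h,s,v:(h>100)&(h<130)&(s>110),(260,140,340,230)),('green',lambda h,s,v:(h>45)&(h<80)&(s>100),(320,145,365,185)),('teether',lambda h,s,v:(h>20)&(h<35)&(s>120),(210,205,250,240))):
    c,st=blob(s,f,w); print(nm,st)
print(r.read_state()['force'],r.read_state()['t']); r.close_job()
```

```text
clip [246 157  18  24 271]
orange [272 150  29  25 483]
key [186 166   9   8  63]
sippy [284 182  24  21 370]
green [330 154  24  26 482]
teether [219 214  21  20 249]
[ 0.41541818  0.22228911 -0.59950402] 33.6167
the job is handed in; nothing more can be done
```

The nightstand is set up in the order you asked, and the job was handed in at about 34 s. I don't know the verdict, since handing in reports none.

- **Orange cup:** it stands mouth up on the box lid. A rim measurement put its centre within about 1 mm of the lid's middle.
- **Blue pacifier clip:** I took the smaller blue one. It was seen lying flat in the orange cup, and the last colour check still found it there.
- **Rabbit:** it is upright in the dock with its red key in the notch. The fingers stopped 6 mm above their height at the grasp, which matches the foot resting on the dock floor. Moving it 1.5 mm sideways and pressing again gave the same height.
- **Sippy cup:** it is in line with the box, within 1 mm sideways. Two wrist pictures put it about 24 mm and 22 mm clear of the notch end, with the box estimate about 1 mm uncertain. That is slightly under 25 mm, and I left it.
- **Left alone:** I did not touch the green cup, cream jar or yellow teether. The final colour check found the green cup and teether where they were. I did not measure the jar again.

**Checks that failed or are weaker:** two of the last colour masks misfired, for the orange cup's rim in the wrist picture and for the clip in its first search area. A repeat with the right area found the clip. The cup was then found only in the scene picture, and its centring was not measured again. All 16 picture views were used before the sippy cup was moved, so it was checked by measurement only.

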